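# Feed a block through a drilling jig with a push stick

## Robot

A 7-joint arm with a two-finger parallel gripper is mounted at the origin on a cart in front of the work surface, level with it; the furniture and walls round the work are solid. World frame = base frame: x ahead of the robot, y to its left, z up, the work surface at z = 0. Lengths are in m, angles in rad, forces in N, time in s.
With the tool pointing down it reaches from about 0.4 to 0.9 m from the base axis. Payload 5.6 kg.
Tool frame: the origin (TCP) lies midway between the tips of the shut fingers; the grasp point (between the pads) lies 19 mm behind it; z points along the fingers, y is the line along which they close (so a half turn about z gives the same grasp; the last joint's range is limited). The gripper opens to 92 mm and grips with 3 to 60 N. Pads are 20 mm wide; open, the fingers measure 128 mm over their backs; the gripper's body (75 mm by 189 mm) begins 69 mm behind the grasp point.
Start: joints at [-1.287, 0.468, -0.012, 1.603, 0.006, 1.071, -0.056], TCP at [0.209, 0.616, 0.184] pointing down, gripper open.
Joint ranges: [-2.53, 2.53], [-0.31, 2.02], [-1.57, 1.55], [0.28, 2.44], [-1.29, 4.43], [0.15, 1.84], [-2.92, 2.92]. Speed limits (rad/s): [2.57, 2.57, 3.14, 3.14, 3.14, 3.14, 3.14].

## Interface

Orientations are given as a rotation vector (axis times angle).
In Python, from bench import ctrl gives the robot as it stands.
- The arm moves only by the tool step_arm, never from a script. Its argument "commands" is a list of rows, each a list of 7 numbers: the turn, a rotation vector about the tool's x, y, z in degrees, then the shift along the tool's x, y, z in cm, then the closure, from 0 (fully open) to 1 (shut). A call has 1 to 20 rows; each row shifts and turns the commanded pose from where the row before left it, along the tool's axes as they then stand; what a row does not reach is not made up. A row lasts 1/12 s, in which the tool goes at most 41.7 mm and 7.16 degrees, less where a joint would pass 70% of its speed; a pose out of reach is approached as far as the arm can. A call with a gripper value outside its range is refused whole. The fingers move at their own pace and stop on an object; the grip force is fixed at half the most. Time passes only in rows, so rows that do not move let the fingers close. It gives the time, the measured TCP pose, the force, the opening and the grip force at its end, in the units of the state.
- ctrl.state(): the state, without advancing time (a new reading comes with each control period).
- ctrl.read_camera(name): name is "scene" or "top"; returns a dict with "color" (400x640x3 uint8, red, green, blue), "depth" (400x640 float32, m along the optical axis (not along the pixel's ray), 0 where there is no reading), "fx", "fy", "cx", "cy" (pixels), "position" and "rotation" of the camera in the world. Camera axes: x right, y up, looking along -z (the intrinsics and any distortion apply to the point x, -y, -z); pixel columns grow to the right and rows downward; lengths in m; the calibration is good to about 2 mm. A picture is of the moment at which its call begins.
- ctrl.job_done(): hands the job in; it is judged then, once.
The state is a dict: "time_s": time; "joint_pos": joint angles; "joint_vel": joint speeds; "joint_torque": joint torques, N m; "ee_pos": TCP position; "ee_rot": TCP orientation; "ft_force": force on the tool from outside, world axes, zero at the start; "moment": the same for the moment, N m; "gripper_width": opening from 0.0 (shut) to 1.0 (fully open); "grip_force": force on a finger pad.
Only numpy, scipy, OpenCV 4.12 (cv2) and the standard library are available. Lean on these libraries where they do the work, as an engineer would, in place of code of your own. Each camera call takes 0.05 s, during which the arm holds its last target. There are 200 camera calls.

## Task

Pick up the long square strip and use it as a push stick: with its end, slide the small block that waits in the mouth of the drilling jig along the channel and under the bridge until it is fully home against the end stop. Do not touch the block with the gripper or lift it. Then draw the strip back out and lay it flat on the bench clear of the jig, leaving the short offcut where it lies.

Things in the scene. Friction and masses are not known exactly. Their poses are not given: they have to be found in the camera images.
- small_block: Small reddish-brown wooden block, 50 wide (its x), 60 long (its y), 40 mm high. Origin: centre of its underside. It starts on the jig's base with its front part in the channel mouth and 20 to 35 mm of its rear outside the mouth, its y along the feed direction (within about 2 degrees).
- push_strip: Long straight wooden strip, 30 x 160 x 30 mm, the push stick: the only long strip of square section; both ends are alike. It lies loose on the bench to the robot's right, its length (its y axis) roughly along the bench (world y, within about 20 degrees). Origin: centre of its underside. About 70 g.
- guide_jig: Drilling jig fixed to the bench (mm). y = feed direction (roughly world +y, within 17 degrees), x across; origin on the bench, mid channel. Plywood base 116 wide, 9 thick, y -85 to 125; channel floor z = 9. Rigid wooden fences 22 wide, y -40 (open mouth) to 100, tops z = 53, leave a channel 56 wide. Aluminium bridge over it at y 50 to 80, underside z = 53, top 61; steel bush on it to z = 68.
- block_home (a point): Point on the channel floor, at x = 0, y = 70, z = 9 mm of the jig and with the jig's axes, where the block's origin lies when it is fully home. The end stop's upright face is 30 mm further along the feed direction; the rear face of the block, where the strip pushes, is then 30 mm before this point, 80 mm inside the mouth. The block slides freely on the floor.
- short_offcut: Short thick wooden offcut, 45 x 110 x 35 mm, a bystander that looks like the strip but is shorter and wider; it lies about 150 mm beside the strip (nearer or farther from the robot), its length (y) also roughly along world y. Origin: centre of its underside.

How it is judged:
On the way, in this order (a step that is already met when the one before it is completed fails the run):
1. The end of the strip, in line with the channel, is right behind the block while the block is between the mouth and the stop (y of small_block in the frame of guide_jig between -0.015 and 0.055 m and horizontal distance between push_strip and small_block below 0.122 m and y of push_strip in the frame of guide_jig below -0.05 m and x of push_strip in the frame of guide_jig between -0.025 and 0.025 m and angle between the y axis of push_strip and the y axis of guide_jig, either way round below 0.25 rad), for 0.1 s.
2. The block is home in the channel against the end stop (y of small_block in the frame of guide_jig above 0.058 m and x of small_block in the frame of guide_jig between -0.015 and 0.015 m and z of small_block in the frame of guide_jig below 0.02 m), for 0.1 s.
At the end, for the whole second after the job is handed in: The block is in the channel on the jig's base, within 12 mm of the end stop and at rest; the strip lies flat and at rest on the bench (long axis within about 10 degrees of level, origin below 35 mm), touching neither jig nor block; the short offcut is within 30 mm of where it started (all of step 2 and linear speed of each of small_block, push_strip below 0.02 m/s and height (world z) of push_strip below 0.035 m and angle between push_strip's own y axis and vertical above 1.4 rad and contact force between push_strip and guide_jig below 0.05 N and contact force between push_strip and small_block below 0.05 N and distance of short_offcut from where it was at the start of the episode below 0.03 m).
It fails at once if The gripper or arm touches the block (contact force between any of the fingers, the arm and small_block above 0.5 N).
It fails at once if The block is lifted more than 20 mm off the jig's base (height (world z) of small_block above 0.03 m).
It fails at once if The short offcut is moved more than 30 mm (distance of short_offcut from where it was at the start of the episode above 0.03 m).
It also fails if it takes over 48 s, if anything falls off the work surface, if the arm or the gripper's body presses on something with over 40 N, if the wrist force passes 120 N, or if a joint passes its speed limit or range.

## Working session

There is one attempt and no reset: what is moved stays moved. The work goes in short steps, Python scripts to look and compute and a tool call to move; the robot and the scene stay as the last step left them, time stands still between calls to the robot, and variables do not carry over. Pictures are saved under pics/ and viewed, at most 11 in all, crops included, and the job is handed in when it is done.

Besides the shell and the picture viewer there is one more tool, called after "Call:" as a command line: name --pt "numbers of a row" for each row, then --argument value for the rest. step_arm: Moves the arm, as the interface text tells. Its arguments: {"type":"object","properties":{"commands":{"type":"array","items":{"type":"array","items":{"type":"number"}}}},"required":["commands"]}

```bash
mkdir -p pics
cat > h.py <<'E'
import numpy as np,cv2
from bench import ctrl
from scipy.spatial.transform import Rotation as R
def cam(n):
    c=ctrl.read_camera(n); 
    d=c['depth'];v,u=np.mgrid[:400,:640]
    p=np.stack([(u-c['cx'])/c['fx']*d,-(v-c['cy'])/c['fy']*d,-d],-1)
    rot=np.array(c['rotation']); rot=rot if rot.shape==(3,3) else R.from_rotvec(rot).as_matrix()
    c['P']=p@rot.T+np.array(c['position']); return c
E
python3 - <<'E'
from h import *
s=ctrl.state();print(s['ee_pos'],s['ee_rot'],s['gripper_width'])
for n in('top','scene'):
    c=cam(n);cv2.imwrite(f'pics/{n}0.png',c['color'][...,::-1]);np.save(n+'0.npy',c['P']);print(c['position'],c['rotation'],{k:c[k] for k in c if k not in('color','depth','P')}.keys())
E
```

```text
[0.20852358 0.61497994 0.18336775] [-5.11143504e-01 -3.09955252e+00  2.69296878e-03] 0.9966226775461723
[0.42218297 0.00501023 0.89701405] [ 0.06376205 -0.09330675 -1.57267066] dict_keys(['fx', 'fy', 'cx', 'cy', 'position', 'rotation'])
[ 0.07660162 -0.95590898  0.6485424 ] [ 1.02662504 -0.23424607 -0.3953668 ] dict_keys(['fx', 'fy', 'cx', 'cy', 'position', 'rotation'])
```

View pics/top0.png

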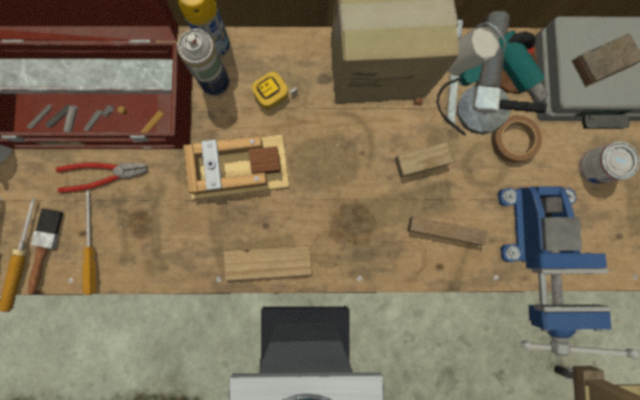

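View pics/scene0.png

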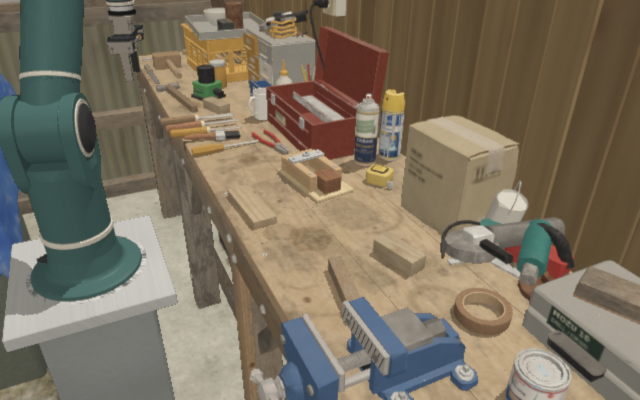

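The top view shows the jig at about (235,165), with the red-brown block in its mouth at (265,160). The long dark strip runs from (410,230) to (487,240), and the thicker, shorter offcut is at (425,162). Next I'll fit poses from the depth.

Run:
```python
from h import *
P=np.load('top0.npy');img=cv2.imread('pics/top0.png')
def rect(name,u0,u1,v0,v1,z0,z1):
    q=P[v0:v1,u0:u1].reshape(-1,3);m=(q[:,2]>z0)&(q[:,2]<z1);q=q[m]
    (c,wh,a)=cv2.minAreaRect(q[:,:2].astype(np.float32));b=cv2.boxPoints((c,wh,a))
    e=b[1]-b[0] if np.linalg.norm(b[1]-b[0])>np.linalg.norm(b[2]-b[1]) else b[2]-b[1]
    if e[1]<0:e=-e
    print(name,len(q),'c',np.round(c,4),'wh',np.round(wh,4),'yaw of long vs +y deg',round(np.degrees(np.arctan2(-e[0],e[1])),2),'z',np.round(np.percentile(q[:,2],[5,50,95]),4))
print('bench z',np.median(P[190:215,330:390,2]))
rect('strip',400,497,205,260,.022,.04)
rect('offcut',390,462,138,188,.026,.045)
rect('block',245,283,144,178,.044,.0515)
rect('jigall',175,300,125,205,.046,.058)
rect('bridge',195,225,130,200,.057,.065)
rect('plywood',175,300,125,205,.005,.013)
rect('flatboard',215,320,240,290,.008,.05)
c=img[125:210,170:300];cv2.imwrite('pics/jig.png',cv2.resize(c,None,fx=6,fy=6,interpolation=cv2.INTER_CUBIC))
H=(P[125:210:4,175:300:4,2]*1000).round().astype(int)
for r in H:print(*r)
```

```text
bench z -0.001156426384332554
strip 1117 c [ 0.4511 -0.2986] wh [0.1608 0.0303] yaw of long vs +y deg -11.46 z [0.0258 0.0286 0.0313]
offcut 1114 c [ 0.6032 -0.2521] wh [0.0455 0.1106] yaw of long vs +y deg 14.22 z [0.031  0.0337 0.0363]
block 765 c [0.5948 0.0898] wh [0.0694 0.0696] yaw of long vs +y deg 0.64 z [0.0456 0.0481 0.0506]
jigall 2305 c [0.6095 0.1604] wh [0.1401 0.2053] yaw of long vs +y deg 6.96 z [0.0467 0.05   0.0543]
bridge 656 c [0.5856 0.1916] wh [0.1    0.0306] yaw of long vs +y deg -82.69 z [0.0579 0.0601 0.0628]
plywood 1813 c [0.6114 0.1607] wh [0.1596 0.2318] yaw of long vs +y deg 7.02 z [0.0058 0.0081 0.0107]
flatboard 2518 c [0.3862 0.0798] wh [0.06   0.1799] yaw of long vs +y deg 3.46 z [0.0166 0.019  0.0215]
113 88 59 33 3 -1 0 -4 -2 1 0 -3 3 -1 -1 -3 -2 -2 -1 1 -1 0 -2 -1 -3 0 1 2 -1 -3 -3 -2
110 85 61 30 4 -2 -4 -1 1 1 -3 -4 -1 1 0 -2 -1 1 1 -3 -1 -3 -2 -1 1 -1 -2 -3 -1 -1 -2 -1
109 86 58 30 -2 0 -2 -2 -4 -4 3 2 -2 1 2 -2 -4 1 -1 -2 0 -2 0 -2 2 0 -2 1 0 -1 -4 2
101 86 58 30 -3 -4 -2 -2 -1 -2 -2 -4 -1 -3 -2 -2 -2 50 51 52 55 54 8 10 8 12 7 -3 0 0 -1 -3
66
[... 831 characters left out ...]
52 52 53 52 4 11 7 6 8 9 1 -3 2
0 -1 -2 1 50 49 51 54 62 61 60 58 52 51 53 53 53 54 51 49 52 52 49 15 8 11 8 11 9 0 0 -2
-2 -4 -1 -2 48 49 51 51 61 58 60 59 52 50 51 51 51 50 44 37 34 28 17 8 7 7 10 8 8 -1 0 3
0 1 -1 -1 49 47 54 50 58 52 46 37 32 24 18 10 9 8 8 8 8 9 8 8 -1 -1 -4 -1 0 -3 0 0
-2 -1 -1 0 6 26 22 9 8 7 8 9 9 10 8 5 -1 1 -2 2 0 0 -3 0 -2 2 -2 -1 -2 0 -1 -4
1 1 0 0 1 9 7 7 0 2 1 -2 1 -1 1 -2 -1 -1 2 1 -1 -2 -2 1 -3 0 -2 -4 1 -1 -3 -2
-2 -5 0 -2 -1 -1 -3 0 0 -2 -1 -4 0 -1 -1 0 -2 -1 -2 0 0 -1 0 -1 -2 -1 -2 -1 -2 0 -1 0
0 2 -1 0 2 -1 -4 -4 1 1 0 0 -1 0 0 -2 0 -2 -1 -2 0 1 -1 2 -2 2 -3 -1 1 -1 -3 -3
-1 0 1 -1 -2 1 -1 -1 1 -3 -2 -2 -1 -2 -1 -1 1 0 0 -4 -3 0 -2 -1 0 -2 -1 -1 0 -2 0 -3
```

View pics/jig.png

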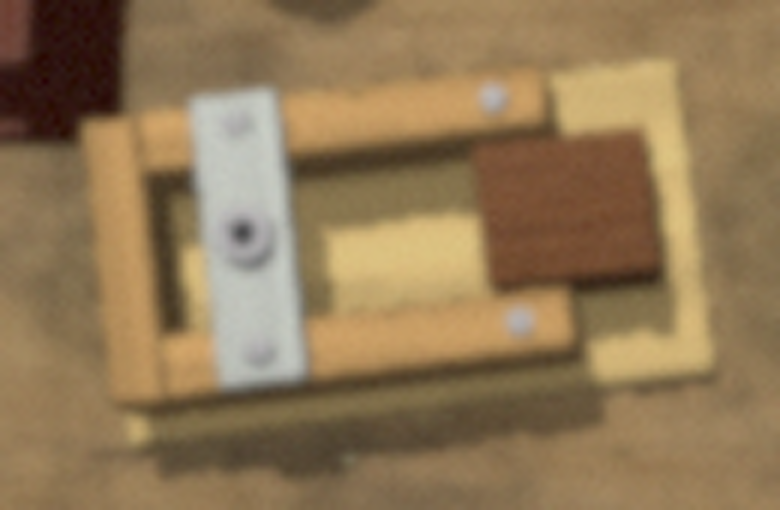

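The strip's long axis is at -11.5° from +y, and the jig feed is at about +7.1° with its origin near (0.594,0.127). The block sits in the mouth. I'll refine the jig and block numbers and compute the first moves.

```bash
cat >> h.py <<'E'
def plan(xyz,ydir_deg):
    """delta (turn deg, shift cm in the present tool axes) to TCP xyz, pointing down, tool y at azimuth ydir_deg"""
    s=ctrl.state();r=R.from_rotvec(s['ee_rot']);a=np.radians(ydir_deg)
    y=np.array([np.cos(a),np.sin(a),0]);z=np.array([0,0,-1.]);t=R.from_matrix(np.stack([np.cross(y,z),y,z],1))
    print('t',round(s['time_s'],2),'pos',np.round(s['ee_pos'],4),'turn',np.round((r.inv()*t).as_rotvec(degrees=True),2),
     'shift cm now-axes',np.round(100*r.inv().apply(np.array(xyz)-s['ee_pos']),2),'final-axes',np.round(100*t.inv().apply(np.array(xyz)-s['ee_pos']),2),
     'F',np.round(s['ft_force'],1),'w',round(s['gripper_width'],3),'g',round(float(s['grip_force']),1))
E
python3 - <<'E'
from h import *
P=np.load('top0.npy');img=cv2.imread('pics/top0.png').astype(int)
# block by colour: reddish brown
b,g,r=[img[...,i] for i in range(3)]
m=(r-b>25)&(r<140);m[:,:245]=0;m[:,285:]=0;m[:140]=0;m[182:]=0;m&=(P[...,2]>.043)&(P[...,2]<.054)&(g<85)
q=P[m][:,:2].astype(np.float32);print(len(q),cv2.minAreaRect(q))
# fence outer/inner edges: fit line per fence top, y from .10 to .165
F=P[125:210,170:300].reshape(-1,3)
for lo,hi in((.62,.68),(.53,.59)):
    k=F[(F[:,2]>.049)&(F[:,2]<.056)&(F[:,0]>lo)&(F[:,0]<hi)&(F[:,1]>.10)&(F[:,1]<.165)]
    vx,vy,x,y=cv2.fitLine(k[:,:2].astype(np.float32),cv2.DIST_L2,0,.01,.01).ravel();print('fence',len(k),np.degrees(np.arctan(-vx/vy)),'x at y=.13',x+(0.13-y)*vx/vy)
t=P[(P[...,2]>.09)&(P[...,0]<.75)&(P[...,0]>.33)];t=t[(t[:,1]>-.42)&(t[:,1]<.2)]
print('tall',len(t), t.min(0) if len(t) else '',t.max(0) if len(t) else '')
plan((.5,.15,.25),-11.5); plan((.4427,-.3398,.25),-11.5);plan((.4427,-.3398,.005),-11.5)
E
```

```text
597 ((0.6000571250915527, 0.08817465603351593), (0.057261232286691666, 0.06115549057722092), 11.142584800720215)
fence 314 5.9586473 x at y=.13 0.6324794
fence 350 13.180118 x at y=.13 0.5551762
tall 6797 [ 0.42218297 -0.41999875  0.0900197 ] [0.74999262 0.19986857 0.89701405]
t 0.1 pos [0.2085 0.615  0.1834] turn [-7.000e-02  7.000e-02  8.277e+01] shift cm now-axes [-42.53 -34.7   -6.59] final-axes [-39.76  37.83  -6.66] F [ 0.5 -0.1  0.3] w 1.002 g 0.0
t 0.1 pos [0.2085 0.615  0.1834] turn [-7.000e-02  7.000e-02  8.277e+01] shift cm now-axes [-52.83 -82.92  -6.52] final-axes [-88.9   41.98  -6.66] F [ 0.5 -0.1  0.3] w 1.002 g 0.0
t 0.1 pos [0.2085 0.615  0.1834] turn [-7.000e-02  7.000e-02  8.277e+01] shift cm now-axes [-52.83 -82.88  17.98] final-axes [-88.9   41.98  17.84] F [ 0.5 -0.1  0.3] w 1.002 g 0.0
```

Call:
step_arm --pt "0 0 0 -2.36 -1.93 -0.37 0" --pt "0 0 0 -2.36 -1.93 -0.37 0" --pt "0 0 0 -2.36 -1.93 -0.37 0" --pt "0 0 0 -2.36 -1.93 -0.37 0" --pt "0 0 0 -2.36 -1.93 -0.37 0" --pt "0 0 0 -2.36 -1.93 -0.37 0" --pt "0 0 0 -2.36 -1.93 -0.37 0" --pt "0 0 0 -2.36 -1.93 -0.37 0" --pt "0 0 0 -2.36 -1.93 -0.37 0" --pt "0 0 0 -2.36 -1.93 -0.37 0" --pt "0 0 0 -2.36 -1.93 -0.37 0" --pt "0 0 0 -2.36 -1.93 -0.37 0" --pt "0 0 0 -2.36 -1.93 -0.37 0" --pt "0 0 0 -2.36 -1.93 -0.37 0" --pt "0 0 0 -2.36 -1.93 -0.37 0" --pt "0 0 0 -2.36 -1.93 -0.37 0" --pt "0 0 0 -2.36 -1.93 -0.37 0" --pt "0 0 0 -2.36 -1.93 -0.37 0"

```text
time_s: 1.6
ee_pos: [0.4998, 0.1488, 0.2509]
ee_rot: [-0.511, -3.099, 0.0]
ft_force: [0.1, -0.0, -0.3]
gripper_width: 0.999
grip_force: 0.0
```

Call:
step_arm --pt "0 0 5.5 0 0 0 0" --pt "0 0 5.5 0 0 0 0" --pt "0 0 5.5 0 0 0 0" --pt "0 0 5.5 0 0 0 0" --pt "0 0 5.5 0 0 0 0" --pt "0 0 5.5 0 0 0 0" --pt "0 0 5.5 0 0 0 0" --pt "0 0 5.5 0 0 0 0" --pt "0 0 5.5 0 0 0 0" --pt "0 0 5.5 0 0 0 0" --pt "0 0 5.5 0 0 0 0" --pt "0 0 5.5 0 0 0 0" --pt "0 0 5.5 0 0 0 0" --pt "0 0 5.5 0 0 0 0" --pt "0 0 5.5 0 0 0 0" --pt "0 0 0.2 0 0 0 0" --pt "0 0 0 0 0 0 0"

```text
time_s: 3.02
ee_pos: [0.4992, 0.1502, 0.2507]
ee_rot: [-2.429, -1.992, 0.001]
ft_force: [0.5, 0.9, -1.1]
gripper_width: 1.002
grip_force: 0.0
```

```bash
python3 -c "
from h import *
plan((.4427,-.3398,.12),-11.5)"
```

```text
t 3.02 pos [0.4992 0.1502 0.2507] turn [-0.02  0.02  0.22] shift cm now-axes [-49.15   4.05  13.08] final-axes [-49.14   4.23  13.07] F [ 0.5  0.9 -1.1] w 1.002 g 0.0
```

Call:
step_arm --pt "0 0 0 -2.73 0.23 0.73 0" --pt "0 0 0 -2.73 0.23 0.73 0" --pt "0 0 0 -2.73 0.23 0.73 0" --pt "0 0 0 -2.73 0.23 0.73 0" --pt "0 0 0 -2.73 0.23 0.73 0" --pt "0 0 0 -2.73 0.23 0.73 0" --pt "0 0 0 -2.73 0.23 0.73 0" --pt "0 0 0 -2.73 0.23 0.73 0" --pt "0 0 0 -2.73 0.23 0.73 0" --pt "0 0 0 -2.73 0.23 0.73 0" --pt "0 0 0 -2.73 0.23 0.73 0" --pt "0 0 0 -2.73 0.23 0.73 0" --pt "0 0 0 -2.73 0.23 0.73 0" --pt "0 0 0 -2.73 0.23 0.73 0" --pt "0 0 0 -2.73 0.23 0.73 0" --pt "0 0 0 -2.73 0.23 0.73 0" --pt "0 0 0 -2.73 0.23 0.73 0" --pt "0 0 0 -2.73 0.23 0.73 0" --pt "0 0 0 0 0 0 0" --pt "0 0 0 0 0 0 0"

```text
time_s: 4.68
ee_pos: [0.4415, -0.341, 0.1189]
ee_rot: [-2.432, -1.987, 0.002]
ft_force: [-0.7, 0.1, 0.3]
gripper_width: 1.003
grip_force: 0.0
```

```bash
python3 -c "
from h import *
plan((.4427,-.3398,.005),-11.5)
c=cam('scene');cv2.imwrite('pics/s1.png',cv2.resize(c['color'][180:360,220:520,::-1],None,fx=2.5,fy=2.5))"
```

```text
t 4.68 pos [ 0.4415 -0.341   0.1189] turn [-0.08  0.02 -0.  ] shift cm now-axes [ 0.14  0.11 11.39] final-axes [ 0.14  0.09 11.39] F [-0.7  0.1  0.3] w 1.003 g 0.0
```

View pics/s1.png

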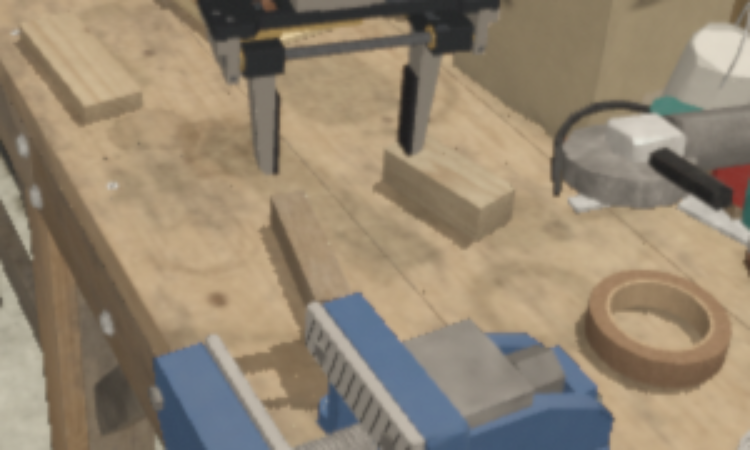

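The open fingers are over the strip: it starts at (285,200) in the crop and the offcut is well clear at (450,190). I'll check the vice's clearance before lowering.

```bash
python3 -c "
from h import *
P=np.load('top0.npy').reshape(-1,3)
q=P[(P[:,0]>.3)&(P[:,0]<.58)&(P[:,1]<-.36)&(P[:,1]>-.6)]
for z in(.04,.06,.08,.1):
  k=q[(q[:,2]>z)&(q[:,2]<.3)];print(z,len(k),k[:,1].max() if len(k) else '')
"
```

```text
0.04 5426 -0.43331242751155946
0.06 4558 -0.43331242751155946
0.08 3372 -0.43331242751155946
0.1 1877 -0.43331242751155946
```

Call:
step_arm --pt "0 0 0 0.14 0.1 1.5 0" --pt "0 0 0 0 0 1.5 0" --pt "0 0 0 0 0 1.5 0" --pt "0 0 0 0 0 1.5 0" --pt "0 0 0 0 0 1.5 0" --pt "0 0 0 0 0 1.5 0" --pt "0 0 0 0 0 1.2 0" --pt "0 0 0 0 0 0.8 0" --pt "0 0 0 0 0 0.4 0" --pt "0 0 0 0 0 0 0" --pt "0 0 0 0 0 0 0.5" --pt "0 0 0 0 0 0 1" --pt "0 0 0 0 0 0 1" --pt "0 0 0 0 0 0 1" --pt "0 0 0 0 0 0 1" --pt "0 0 0 0 0 0 1" --pt "0 0 0 0 0 0 1" --pt "0 0 0 0 0 0 1" --pt "0 0 0 0 0 0 1" --pt "0 0 0 0 0 0 1"

```text
time_s: 6.4
ee_pos: [0.4439, -0.3385, 0.0055]
ee_rot: [-2.432, -1.989, 0.0]
ft_force: [0.2, -0.4, -0.5]
gripper_width: 0.299
grip_force: 0.0
```

Call:
step_arm --pt "0 0 0 0 0 0 1" --pt "0 0 0 0 0 0 1" --pt "0 0 0 0 0 0 1" --pt "0 0 0 0 0 0 1"

```text
time_s: 6.73
ee_pos: [0.4439, -0.3385, 0.0055]
ee_rot: [-2.432, -1.989, 0.0]
ft_force: [-0.1, 0.3, 0.6]
gripper_width: 0.012
grip_force: 0.0
```

```bash
python3 -c "
from h import *
c=cam('scene');cv2.imwrite('pics/s2.png',cv2.resize(c['color'][180:360,220:520,::-1],None,fx=2.5,fy=2.5))
c=cam('top');np.save('top1.npy',c['P']);cv2.imwrite('pics/t1.png',c['color'][...,::-1])"
```

```text
(no output)
```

View pics/s2.png

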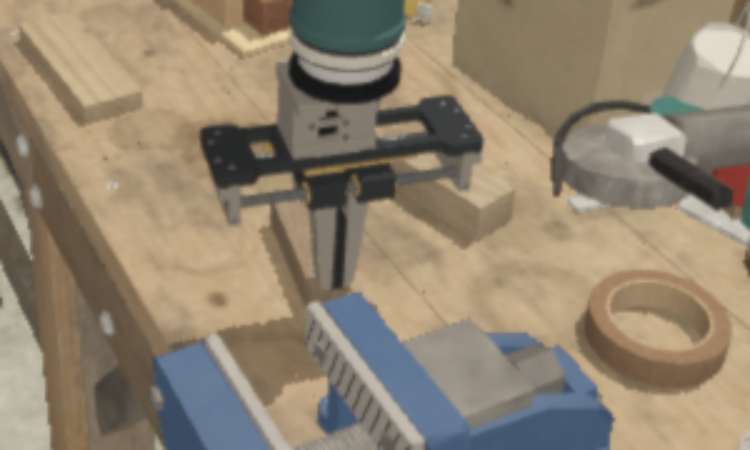

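Run:
```python
from h import *
s=ctrl.state();tcp=np.array(s['ee_pos'])
strip=[np.array([.4511,-.2986,.03])+k*.08*np.array([.199,.98,0])for k in(-1,-.525,1)]
for n in('scene','top'):
    c=ctrl.read_camera(n);rm=R.from_rotvec(c['rotation'])
    for p in[tcp,tcp+[0,0,.07],*strip,np.array([.6032,-.2521,.035])]:
        q=rm.inv().apply(p-c['position']);print(n,np.round(p,3),c['cx']+c['fx']*q[0]/-q[2],c['cy']-c['fy']*q[1]/-q[2])
c=cam('scene');P=c['P'];q=P[240:310,300:365].reshape(-1,3);q=q[(q[:,2]>.022)&(q[:,2]<.033)];print(len(q),np.median(q,0))
print(s['ee_rot'],R.from_rotvec(s['ee_rot']).as_matrix().round(3))
```

```text
scene [ 0.444 -0.339  0.005] 352.8175835801913 303.126998054183
scene [ 0.444 -0.339  0.075] 354.3916062608359 273.8815213844673
scene [ 0.435 -0.377  0.03 ] 359.35972719793415 307.45039582426585
scene [ 0.443 -0.34   0.03 ] 353.092560301117 293.7204684775535
scene [ 0.467 -0.22   0.03 ] 335.5966288304461 255.39088959281605
scene [ 0.603 -0.252  0.035] 399.9762426752419 245.50990818411458
top [ 0.444 -0.339  0.005] 463.75593186216906 233.7707402039098
top [ 0.444 -0.339  0.075] 477.2706537960489 232.85132783242437
top [ 0.435 -0.377  0.03 ] 486.73243114876175 237.62029423101652
top [ 0.443 -0.34   0.03 ] 468.84695501721154 234.0521048091282
top [ 0.467 -0.22   0.03 ] 411.4387947279706 222.59905828313765
top [ 0.603 -0.252  0.035] 425.2940339203367 157.81342139049917
405 [ 0.4425198  -0.28402903  0.02880657]
[2.43149443e+00 1.98914815e+00 4.14962150e-05] [[ 0.198  0.98   0.   ]
 [ 0.98  -0.198 -0.   ]
 [-0.     0.    -1.   ]]
```

View pics/t1.png

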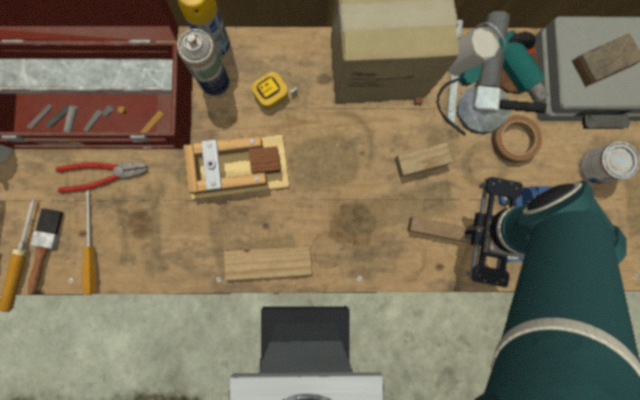

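The gripper shut on nothing: its pads meet at (337,240) in the crop, and the strip is still visible at its left. I'll compare the strip's line before and after in the top depth.

```bash
python3 - <<'E'
from h import *
for f in('top0','top1'):
    P=np.load(f+'.npy')[205:260,395:500].reshape(-1,3)
    q=P[(P[:,2]>.022)&(P[:,2]<.036)]
    for y in np.arange(-.21,-.40,-.015):
        k=q[abs(q[:,1]-y)<.008]
        if len(k)>8:print(f,round(y,3),len(k),np.percentile(k[:,0],[3,97]).round(4))
c=cam('scene');Q=c['P'];np.save('scene1.npy',Q)
for f in('scene0','scene1'):
    q=np.load(f+'.npy').reshape(-1,3);q=q[(q[:,2]>.022)&(q[:,2]<.036)&(q[:,0]>.38)&(q[:,0]<.52)]
    for y in np.arange(-.2,-.40,-.015):
        k=q[abs(q[:,1]-y)<.008]
        if len(k)>8:print(f,round(y,3),len(k),np.percentile(k[:,0],[3,97]).round(4))
# gripper extents in scene near TCP
q=Q.reshape(-1,3);k=q[(abs(q[:,0]-.444)<.04)&(abs(q[:,1]+.3385)<.03)&(q[:,2]>.04)&(q[:,2]<.06)];print('finger',len(k),k.min(0),k.max(0))
k=q[(abs(q[:,0]-.444)<.04)&(abs(q[:,1]+.3385)<.03)&(q[:,2]>.0)&(q[:,2]<.04)];print('finger low',len(k),k.min(0),k.max(0))
E
python3 -c "
import cv2;a=cv2.imread('pics/s2.png')[150:330,220:420];cv2.imwrite('pics/s2c.png',cv2.resize(a,None,fx=3,fy=3))"
```

```text
top0 -0.225 103 [0.4516 0.4789]
top0 -0.24 114 [0.4475 0.4767]
top0 -0.255 112 [0.4453 0.4745]
top0 -0.27 114 [0.4419 0.4716]
top0 -0.285 114 [0.439  0.4682]
top0 -0.3 115 [0.4368 0.466 ]
top0 -0.315 112 [0.4326 0.4618]
top0 -0.33 115 [0.4304 0.4596]
top0 -0.345 113 [0.427  0.4554]
top0 -0.36 110 [0.4241 0.4532]
top0 -0.375 67 [0.422 0.451]
top1 -0.225 99 [0.4516 0.4789]
top1 -0.24 107 [0.4478 0.4767]
top1 -0.255 111 [0.4453 0.4745]
top1 -0.27 113 [0.4431 0.4703]
top1 -0.285 116 [0.439  0.4682]
top1 -0.3 113 [0.4368 0.4652]
top1 -0.315 113 [0.4326 0.4617]
top1 -0.33 80 [0.4304 0.4596]
scene0 -0.23 66 [0.4469 0.4753]
scene0 -0.245 79 [0.4429 0.4727]
scene0 -0.26 83 [0.4405 0.4699]
scene0 -0.275 79 [0.4373 0.4657]
scene0 -0.29 91 [0.4336 0.4633]
scene0 -0.305 91 [0.4308 0.4604]
scene0 -0.32 99 [0.4279 0.4576]
scene0 -0.335 102 [0.4245 0.4548]
scene0 -0.35 65 [0.4234 0.4515]
scene1 -0.23 22 [0.4455 0.4671]
scene1 -0.245 66 [0.4432 0.4675]
scene1 -0.26 68 [0.4395 0.4651]
scene1 -0.275 54 [0.4366 0.4567]
scene1 -0.29 52 [0.4338 0.4511]
scene1 -0.305 42 [0.4306 0.4433]
scene1 -0.32 34 [0.4267 0.4359]
scene1 -0.335 39 [0.4246 0.4349]
scene1 -0.35 68 [0.4235 0.4508]
finger 136 [ 0.42573745 -0.35304054  0.04000572] [ 0.45300595 -0.33007104  0.05991452]
finger low 261 [ 4.04185353e-01 -3.64983978e-01  1.53719611e-05] [ 0.48385949 -0.30895943  0.03991061]
```

View pics/s2c.png

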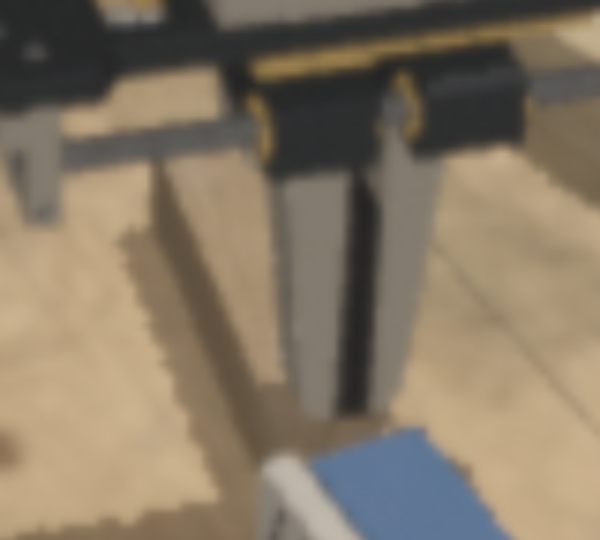

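The crop explains the miss. The shut fingertips end at (345,415), on top of the strip and not beside it. So the true tips are about 20–25 mm higher than the reported TCP z of 0.0055. The strip hasn't moved. I'll measure that height offset before regrasping.

Run:
```python
from h import *
P=np.load('scene1.npy');P0=np.load('scene0.npy')
for v in range(280,304,1):print(v,*['%.0f/%.0f'%(1000*P[v,u,1],1000*P[v,u,2]) for u in(346,350,353,356,359)])
print('bench z scene',np.median(P0[255:270,280:300,2]))
print(ctrl.state()['joint_pos'],ctrl.state()['ee_pos'])
```

```text
280 -342/70 -349/74 -347/70 -349/70 -351/70
281 -340/66 -346/69 -349/70 -350/68 -349/65
282 -340/64 -348/68 -349/67 -350/66 -351/65
283 -340/61 -347/65 -350/66 -349/62 -351/62
284 -338/57 -349/65 -348/61 -350/61 -349/58
285 -338/55 -346/60 -349/61 -351/60 -353/59
286 -338/53 -347/58 -351/60 -349/56 -350/54
287 -338/50 -347/55 -349/55 -349/53 -350/52
288 -337/47 -348/54 -347/51 -349/51 -350/50
289 -337/45 -347/51 -349/51 -350/50 -351/48
290 -336/41 -348/50 -349/48 -347/44 -350/44
291 -327/30 -347/46 -349/46 -350/45 -350/42
292 -331/31 -348/45 -349/44 -350/42 -349/39
293 -330/28 -348/42 -348/40 -350/40 -349/37
294 -336/31 -347/39 -349/38 -350/37 -345/30
295 -335/28 -348/37 -347/34 -350/35 -348/30
296 -338/28 -342/29 -345/29 -345/28 -348/28
297 -343/30 -344/29 -346/29 -349/29 -351/29
298 -346/31 -347/29 -348/28 -352/30 -441/119
299 -345/28 -350/30 -351/28 -442/120 -443/119
300 -349/29 -353/31 -443/121 -443/119 -445/119
301 -440/121 -443/121 -444/120 -446/119 -447/118
302 -443/121 -445/121 -446/120 -449/121 -452/122
303 -444/120 -447/120 -448/120 -450/120 -451/118
bench z scene -0.0007837536908661402
[ 0.18423084  0.61275255  0.52701721  1.97310092 -0.47824312  0.67979736
  0.81231599] [ 0.44395154 -0.33846344  0.00548991]
```

The true tips are at about z=0.035, which is 29 mm above the reported TCP z, while x and y agree. I'll open, go 2.6 cm lower in small steps watching the force, and regrasp.

Call:
step_arm --pt "0 0 0 0 0 0 0" --pt "0 0 0 0 0 0 0" --pt "0 0 0 0 0 0 0" --pt "0 0 0 0 0 0 0" --pt "0 0 0 0 0 0 0" --pt "0 0 0 0 0 0 0" --pt "0 0 0 0 0 0 0" --pt "0 0 0 0 0 0 0" --pt "0 0 0 0 0 0 0" --pt "0 0 0 0 0 0 0" --pt "0 0 0 0 0 0 0" --pt "0 0 0 0 0 0 0" --pt "0 0 0 0 0 0.5 0" --pt "0 0 0 0 0 0.5 0" --pt "0 0 0 0 0 0.4 0" --pt "0 0 0 0 0 0.3 0" --pt "0 0 0 0 0 0.3 0" --pt "0 0 0 0 0 0 0"

```text
time_s: 8.53
ee_pos: [0.4435, -0.3382, -0.0153]
ee_rot: [-2.431, -1.988, 0.001]
ft_force: [-0.6, 0.6, -0.1]
gripper_width: 0.999
grip_force: 0.0
```

Run:
```python
from h import *
s=ctrl.state();P=cam('scene')['P'];q=P.reshape(-1,3)
c=np.array(s['ee_pos']);d=q-c;yt=d@np.array([.98,-.199,0]);xt=d@np.array([.199,.98,0])
# open fingers: their inner faces near +-46 mm
for sg in(1,-1):
    k=(abs(sg*yt-.055)<.012)&(abs(xt)<.014)&(q[:,2]>.004);print(k.sum(),np.sort(q[k,2])[:12].round(3))
print(s['ee_pos'],s['ft_force'],s['gripper_width'])
```

```text
761 [0.014 0.014 0.014 0.015 0.015 0.015 0.016 0.016 0.016 0.016 0.016 0.016]
1804 [0.013 0.014 0.016 0.016 0.016 0.016 0.018 0.018 0.019 0.019 0.019 0.019]
[ 0.4434938  -0.33822739 -0.01531526] [-0.5828819   0.61353052 -0.05192844] 0.9989752150485228
```

Call:
step_arm --pt "0 0 0 0 0 0.3 0" --pt "0 0 0 0 0 0.3 0" --pt "0 0 0 0 0 0.1 0" --pt "0 0 0 0 0 0 0.5" --pt "0 0 0 0 0 0 1" --pt "0 0 0 0 0 0 1" --pt "0 0 0 0 0 0 1" --pt "0 0 0 0 0 0 1" --pt "0 0 0 0 0 0 1" --pt "0 0 0 0 0 0 1" --pt "0 0 0 0 0 0 1" --pt "0 0 0 0 0 0 1" --pt "0 0 0 0 0 0 1" --pt "0 0 0 0 0 0 1" --pt "0 0 0 0 0 0 1" --pt "0 0 0 0 0 0 1"

```text
time_s: 9.92
ee_pos: [0.4439, -0.3385, -0.0215]
ee_rot: [-2.432, -1.989, -0.0]
ft_force: [-0.3, 0.1, 0.9]
gripper_width: 0.326
grip_force: 30.0
```

Gripped: the opening is 30 mm and the force 30 N. Now lift, and check how close the cardboard box is to the staging pose.

Call:
step_arm --pt "0 0 0 0 0 -0.5 1" --pt "0 0 0 0 0 -1 1" --pt "0 0 0 0 0 -1.5 1" --pt "0 0 0 0 0 -1.5 1" --pt "0 0 0 0 0 -1.5 1" --pt "0 0 0 0 0 -1.5 1" --pt "0 0 0 0 0 -1.5 1" --pt "0 0 0 0 0 -1.5 1" --pt "0 0 0 0 0 -1.5 1" --pt "0 0 0 0 0 0 1"

```text
time_s: 10.75
ee_pos: [0.4456, -0.3399, 0.1019]
ee_rot: [2.428, 1.986, 0.004]
ft_force: [1.3, 0.7, -1.0]
gripper_width: 0.329
grip_force: 30.0
```

Run:
```python
from h import *
for f in('top0','scene0'):
    q=np.load(f+'.npy').reshape(-1,3)
    for y in(-.3,-.25,-.2,-.15,-.1,-.05,0,.05):
        k=q[(abs(q[:,1]-y)<.025)&(q[:,2]>.08)&(q[:,2]<.5)&(q[:,0]>.5)&(q[:,0]<.95)]
        print(f,y,len(k),np.percentile(k[:,0],1).round(3) if len(k) else '')
plan((.6222,-.1016,.10),7.1)
```

```text
top0 -0.3 1166 0.665
top0 -0.25 1642 0.738
top0 -0.2 2494 0.733
top0 -0.15 2541 0.73
top0 -0.1 2580 0.73
top0 -0.05 1405 0.732
top0 0 49 0.92
top0 0.05 43 0.92
scene0 -0.3 4743 0.697
scene0 -0.25 7649 0.735
scene0 -0.2 4321 0.729
scene0 -0.15 3679 0.726
scene0 -0.1 3311 0.726
scene0 -0.05 2060 0.728
scene0 0 1635 0.915
scene0 0.05 1532 0.914
t 10.75 pos [ 0.4456 -0.3399  0.1019] turn [  0.3    0.14 -18.54] shift cm now-axes [26.86 12.58  0.22] final-axes [21.47 20.47  0.19] F [ 1.3  0.7 -1. ] w 0.329 g 30.0
```

Call:
step_arm --pt "0.07 0.03 -4.6 0 0 0 1" --pt "0.07 0.03 -4.6 0 0 0 1" --pt "0.07 0.03 -4.6 0 0 0 1" --pt "0.07 0.03 -4.7 0 0 0 1" --pt "0 0 0 1.6 1.36 0 1" --pt "0 0 0 1.6 1.36 0 1" --pt "0 0 0 1.6 1.36 0 1" --pt "0 0 0 1.6 1.36 0 1" --pt "0 0 0 1.6 1.36 0 1" --pt "0 0 0 1.6 1.36 0 1" --pt "0 0 0 1.6 1.36 0 1" --pt "0 0 0 1.6 1.36 0 1" --pt "0 0 0 1.6 1.36 0 1" --pt "0 0 0 1.6 1.36 0 1" --pt "0 0 0 1.6 1.36 0 1" --pt "0 0 0 1.6 1.36 0 1" --pt "0 0 0 1.6 1.36 0 1" --pt "0 0 0 1.6 1.36 0 1" --pt "0 0 0 1.6 1.36 0 1" --pt "0 0 0 0 0 0 1"

```text
time_s: 12.42
ee_pos: [0.6187, -0.0698, 0.0975]
ee_rot: [-2.069, -2.356, -0.001]
ft_force: [0.1, 0.7, -0.3]
gripper_width: 0.323
grip_force: 30.0
```

Call:
step_arm --pt "0 0 0 0 0 1 1" --pt "0 0 0 0 0 1.5 1" --pt "0 0 0 0 0 1.5 1" --pt "0 0 0 0 0 1 1" --pt "0 0 0 0 0 0 1" --pt "0 0 0 0 0 0 1"

```text
time_s: 12.92
ee_pos: [0.6156, -0.0761, 0.0475]
ee_rot: [-2.078, -2.348, 0.005]
ft_force: [0.5, 0.0, -0.4]
gripper_width: 0.324
grip_force: 30.0
```

Run:
```python
from h import *
plan((.6190,-.0763,-.0085),7.1)
s=ctrl.state()
c=cam('top');cv2.imwrite('pics/t2.png',cv2.resize(c['color'][110:240,170:430,::-1],None,fx=3,fy=3,interpolation=cv2.INTER_CUBIC))
o=np.array([.5937,.1271]);f=np.array([-.1236,.9923]);r=np.array([.9923,.1236])
for n in('top','scene'):
    if n=='scene':c=cam(n)
    q=c['P'].reshape(-1,3);d=q[:,:2]-o;y=d@f;x=d@r;zb=s['ee_pos'][2]+.0215
    for a in np.arange(-.18,-.06,.015):
        k=q[(abs(y-a)<.0075)&(abs(x)<.06)&(q[:,2]>zb+.018)&(q[:,2]<zb+.042)]
        if len(k)>5:
            xx=(k[:,:2]-o)@r;print(n,round(a,3),len(k),'x',np.percentile(xx,[3,97]).round(4),'z-zb',np.round(np.percentile(k[:,2],90)-zb,4),'ymax',((k[:,:2]-o)@f).max().round(4))
```

```text
t 12.92 pos [ 0.6156 -0.0761  0.0475] turn [-0.35 -0.15 -0.11] shift cm now-axes [-0.07  0.37  5.6 ] final-axes [-0.06  0.33  5.6 ] F [ 0.5  0.  -0.4] w 0.324 g 30.0
top -0.105 59 x [-0.0085  0.0118] z-zb 0.0311 ymax -0.0975
top -0.09 103 x [-0.0172  0.0113] z-zb 0.0307 ymax -0.0845
scene -0.18 12 x [-0.0221  0.0103] z-zb 0.0302 ymax -0.1732
scene -0.165 28 x [-0.0213 -0.0107] z-zb 0.031 ymax -0.158
scene -0.15 37 x [-0.0214 -0.0045] z-zb 0.0307 ymax -0.1425
scene -0.135 45 x [-0.0211  0.0064] z-zb 0.0311 ymax -0.1278
scene -0.12 33 x [-0.0214  0.0066] z-zb 0.0304 ymax -0.1127
scene -0.105 25 x [-0.022  -0.0057] z-zb 0.03 ymax -0.0976
scene -0.09 19 x [-0.0216 -0.0124] z-zb 0.0311 ymax -0.0838
```

View pics/t2.png

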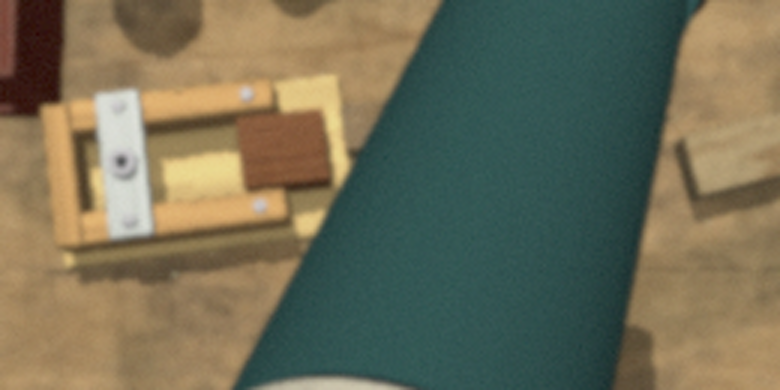

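The strip is parallel to the channel, 3 mm to one side, and its end is about 14 mm behind the block. I'll shift 3.5 mm, lower, and push most of the way.

Call:
step_arm --pt "-0.35 -0.15 -0.1 -0.05 0.35 0.5 1" --pt "0 0 0 0 0 1 1" --pt "0 0 0 0 0 1 1" --pt "0 0 0 0 0 1 1" --pt "0 0 0 0 0 1 1" --pt "0 0 0 0 0 0.6 1" --pt "0 0 0 0 0 0.4 1" --pt "0 0 0 0 0 0 1" --pt "0 0 0 0 0 0 1"

```text
time_s: 13.77
ee_pos: [0.6202, -0.0752, -0.007]
ee_rot: [2.078, 2.355, 0.002]
ft_force: [0.5, 0.5, -0.2]
gripper_width: 0.326
grip_force: 30.0
```

```bash
python3 -c "
from h import *
plan((.5937+.1236*.1605,.1271-.9923*.1605,-.0085),7.1)
plan((.5937+.1236*.0805,.1271-.9923*.0805,-.0085),7.1)"
```

```text
t 13.77 pos [ 0.6202 -0.0752 -0.007 ] turn [ 0.08 -0.01  0.07] shift cm now-axes [ 4.36 -0.12  0.16] final-axes [ 4.36 -0.13  0.15] F [ 0.5  0.5 -0.2] w 0.326 g 30.0
t 13.77 pos [ 0.6202 -0.0752 -0.007 ] turn [ 0.08 -0.01  0.07] shift cm now-axes [12.36 -0.11  0.16] final-axes [12.36 -0.13  0.15] F [ 0.5  0.5 -0.2] w 0.326 g 30.0
```

Call:
step_arm --pt "0 0 0 0.5 -0.1 0 1" --pt "0 0 0 0.5 0 0.1 1" --pt "0 0 0 0.6 0 0 1" --pt "0 0 0 0.6 0 0 1" --pt "0 0 0 0.6 0 0 1" --pt "0 0 0 0.6 0 0 1" --pt "0 0 0 0.6 0 0 1" --pt "0 0 0 0.6 0 0 1" --pt "0 0 0 0.6 0 0 1" --pt "0 0 0 0.6 0 0 1" --pt "0 0 0 0.6 0 0 1" --pt "0 0 0 0.6 0 0 1" --pt "0 0 0 0.6 0 0 1" --pt "0 0 0 0.6 0 0 1" --pt "0 0 0 0.6 0 0 1" --pt "0 0 0 0.6 0 0 1" --pt "0 0 0 0.6 0 0 1" --pt "0 0 0 0.6 0 0 1" --pt "0 0 0 0 0 0 1"

```text
time_s: 15.35
ee_pos: [0.6057, 0.0321, -0.0079]
ee_rot: [-2.076, -2.358, -0.003]
ft_force: [0.3, -0.5, -0.8]
gripper_width: 0.321
grip_force: 30.0
```

```bash
python3 -c "
from h import *
plan((.5937+.1236*.0805,.1271-.9923*.0805,-.0085),7.1)
c=cam('top');cv2.imwrite('pics/t3.png',cv2.resize(c['color'][115:215,170:330,::-1],None,fx=4.5,fy=4.5,interpolation=cv2.INTER_CUBIC))"
```

```text
t 15.35 pos [ 0.6057  0.0321 -0.0079] turn [ 0.08 -0.08  0.19] shift cm now-axes [ 1.53 -0.01  0.07] final-axes [ 1.53 -0.02  0.06] F [ 0.3 -0.5 -0.8] w 0.321 g 30.0
```

View pics/t3.png

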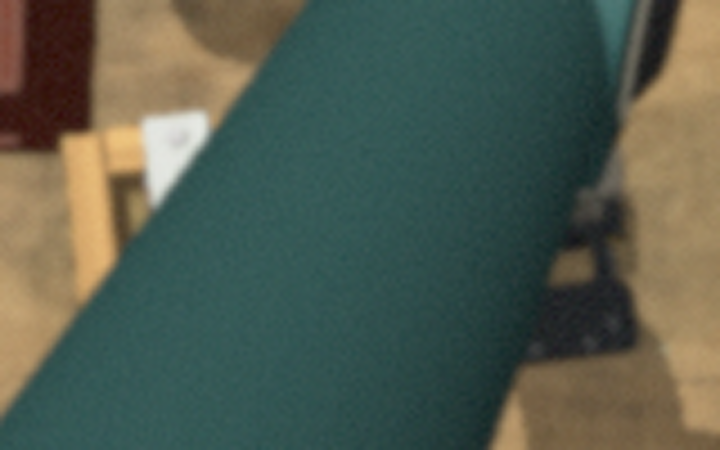

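The arm hides the block in this view, with the end stop still visible at (85,200). I'll finish the push by force.

Call:
step_arm --pt "0 0 0 0.4 0 0 1" --pt "0 0 0 0.4 0 0 1" --pt "0 0 0 0.3 0 0 1" --pt "0 0 0 0.2 0 0 1" --pt "0 0 0 0.1 0 0 1" --pt "0 0 0 0 0 0 1" --pt "0 0 0 0 0 0 1"

```text
time_s: 15.98
ee_pos: [0.6042, 0.0439, -0.0077]
ee_rot: [2.078, 2.355, 0.002]
ft_force: [0.0, 0.5, -1.1]
gripper_width: 0.327
grip_force: 30.0
```

Call:
step_arm --pt "0 0 0 0.1 0 0 1" --pt "0 0 0 0.1 0 0 1" --pt "0 0 0 0 0 0 1" --pt "0 0 0 0 0 0 1"

```text
time_s: 16.32
ee_pos: [0.604, 0.0459, -0.0077]
ee_rot: [2.078, 2.355, 0.002]
ft_force: [-0.3, -1.3, -1.9]
gripper_width: 0.324
grip_force: 30.0
```

Call:
step_arm --pt "0 0 0 0.1 0 0 1" --pt "0 0 0 0.1 0 0 1" --pt "0 0 0 0 0 0 1" --pt "0 0 0 0 0 0 1"

```text
time_s: 16.65
ee_pos: [0.6037, 0.0479, -0.0077]
ee_rot: [2.078, 2.355, 0.002]
ft_force: [-0.6, -0.3, -1.7]
gripper_width: 0.325
grip_force: 30.0
```

Call:
step_arm --pt "0 0 0 0.1 0 0 1" --pt "0 0 0 0.1 0 0 1" --pt "0 0 0 0 0 0 1" --pt "0 0 0 0 0 0 1"

```text
time_s: 16.98
ee_pos: [0.6035, 0.0479, -0.0077]
ee_rot: [2.078, 2.353, 0.0]
ft_force: [-0.5, -5.4, 0.9]
gripper_width: 0.326
grip_force: 30.0
```

The stop is reached: 2 mm more command gave no motion and 5 N of reaction. Now draw the strip straight back.

Call:
step_arm --pt "0 0 0 -0.4 0 0 1" --pt "0 0 0 -0.8 0 0 1" --pt "0 0 0 -0.9 0 0 1" --pt "0 0 0 -0.9 0 0 1" --pt "0 0 0 -0.9 0 0 1" --pt "0 0 0 -0.9 0 0 1" --pt "0 0 0 -0.9 0 0 1" --pt "0 0 0 -0.9 0 0 1" --pt "0 0 0 -0.9 0 0 1" --pt "0 0 0 -0.9 0 0 1" --pt "0 0 0 -0.9 0 0 1" --pt "0 0 0 -0.9 0 0 1" --pt "0 0 0 -0.9 0 0 1" --pt "0 0 0 -0.9 0 0 1" --pt "0 0 0 -0.9 0 0 1" --pt "0 0 0 -0.9 0 0 1" --pt "0 0 0 0 0 -1 1" --pt "0 0 0 0 0 -1 1" --pt "0 0 0 0 0 -1 1" --pt "0 0 0 0 0 0 1"

```text
time_s: 18.65
ee_pos: [0.6227, -0.0867, 0.0252]
ee_rot: [2.074, 2.354, 0.007]
ft_force: [0.9, -0.3, -0.6]
gripper_width: 0.322
grip_force: 30.0
```

Run:
```python
from h import *
plan((.46,-.16,.03),7.1);plan((.46,-.16,-.0205),7.1)
c=cam('top');P=c['P'];img=c['color'][...,::-1].astype(int);b,g,r=[img[...,i] for i in range(3)]
m=(r-b>25)&(r<140)&(g<85)&(P[...,2]>.04)&(P[...,2]<.055);m[:,:175]=0;m[:,300:]=0;m[:130]=0;m[200:]=0
q=P[m][:,:2];o=np.array([.5937,.1271]);x=(q-o)@[.9923,.1236];y=(q-o)@[-.1236,.9923];print(len(q),np.percentile(x,[3,97]),np.percentile(y,[3,97]))
cv2.imwrite('pics/t4.png',cv2.resize(c['color'][115:215,170:330,::-1],None,fx=4.5,fy=4.5,interpolation=cv2.INTER_CUBIC))
```

```text
t 18.65 pos [ 0.6227 -0.0867  0.0252] turn [0.36 0.   0.12] shift cm now-axes [ -5.23 -17.06  -0.58] final-axes [ -5.27 -17.05  -0.48] F [ 0.9 -0.3 -0.6] w 0.322 g 30.0
t 18.65 pos [ 0.6227 -0.0867  0.0252] turn [0.36 0.   0.12] shift cm now-axes [ -5.23 -17.09   4.47] final-axes [ -5.27 -17.05   4.57] F [ 0.9 -0.3 -0.6] w 0.322 g 30.0
165 [-0.0241253   0.07530085] [-0.02460432  0.13431853]
```

View pics/t4.png

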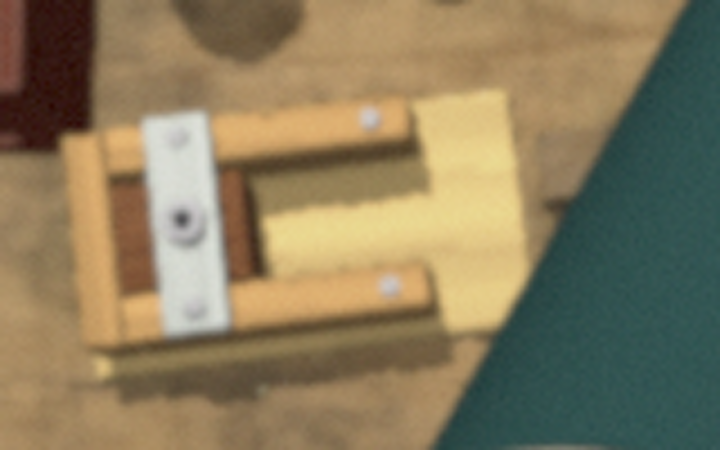

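The block spans from the end stop at (115,235) to (255,225) under the bridge, so it's home. Now I'll lay the strip down clear of the jig.

Call:
step_arm --pt "0.3 0 0.1 -0.44 -1.42 0 1" --pt "0 0 0 -0.44 -1.42 0 1" --pt "0 0 0 -0.44 -1.42 0 1" --pt "0 0 0 -0.44 -1.42 0 1" --pt "0 0 0 -0.44 -1.42 0 1" --pt "0 0 0 -0.44 -1.42 0 1" --pt "0 0 0 -0.44 -1.42 0 1" --pt "0 0 0 -0.44 -1.42 0 1" --pt "0 0 0 -0.44 -1.42 0 1" --pt "0 0 0 -0.44 -1.42 0 1" --pt "0 0 0 -0.44 -1.42 0 1" --pt "0 0 0 -0.44 -1.42 0 1" --pt "0 0 0 0 0 1 1" --pt "0 0 0 0 0 1 1" --pt "0 0 0 0 0 1 1" --pt "0 0 0 0 0 0.6 1" --pt "0 0 0 0 0 0.4 1" --pt "0 0 0 0 0 0 1" --pt "0 0 0 0 0 0 1"

```text
time_s: 20.28
ee_pos: [0.4579, -0.1605, -0.0177]
ee_rot: [-2.078, -2.352, 0.005]
ft_force: [-0.1, 0.3, -1.0]
gripper_width: 0.321
grip_force: 30.0
```

```bash
python3 -c "
from h import *
plan((.46,-.16,-.0215),7.1)"
```

```text
t 20.28 pos [ 0.4579 -0.1605 -0.0177] turn [-0.25 -0.02 -0.01] shift cm now-axes [0.02 0.21 0.38] final-axes [0.02 0.21 0.38] F [-0.1  0.3 -1. ] w 0.321 g 30.0
```

Call:
step_arm --pt "0 0 0 0 0 0.2 1" --pt "0 0 0 0 0 0.1 1" --pt "0 0 0 0 0 0 1" --pt "0 0 0 0 0 0 0.6" --pt "0 0 0 0 0 0 0.4" --pt "0 0 0 0 0 0 0.2" --pt "0 0 0 0 0 0 0" --pt "0 0 0 0 0 0 0" --pt "0 0 0 0 0 0 0" --pt "0 0 0 0 0 0 0" --pt "0 0 0 0 0 0 0" --pt "0 0 0 0 0 0 0" --pt "0 0 0 0 0 0 0" --pt "0 0 0 0 0 -0.5 0" --pt "0 0 0 0 0 -1 0" --pt "0 0 0 0 0 -2 0" --pt "0 0 0 0 0 -2 0" --pt "0 0 0 0 0 -2 0" --pt "0 0 0 0 0 -2 0" --pt "0 0 0 0 0 0 0"

```text
time_s: 21.95
ee_pos: [0.4609, -0.1614, 0.0787]
ee_rot: [2.079, 2.351, 0.002]
ft_force: [0.2, -0.4, 1.3]
gripper_width: 1.002
grip_force: 0.0
```

Run:
```python
from h import *
s=ctrl.state();print(s['ee_pos'],s['gripper_width'])
c=cam('scene');cv2.imwrite('pics/s5.png',c['color'][...,::-1])
```

```text
[ 0.46086708 -0.16140304  0.07873538] 1.0021199933061653
```

View pics/s5.png

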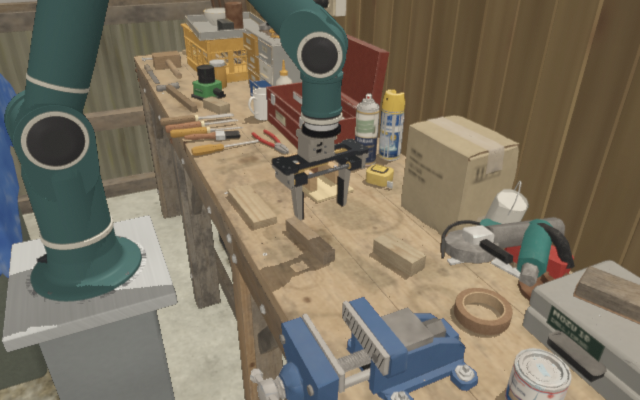

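The strip lies flat on the bench at (310,238), clear of the jig. The offcut is unmoved at (400,253), and the gripper is up and empty. I'm handing in.

```bash
python3 -c "
from bench import ctrl
print(ctrl.job_done())"
```

```text
the job is handed in; nothing more can be done
None
```

I pushed the block home against the end stop, laid the strip flat on the bench clear of the jig and left the offcut in place, then handed the job in at about 22 s; no verdict came back.

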